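# Unlock the belt tensioner and hold its idler arm back

### The job

Get the bench belt tensioner ready for a new belt: with its sprung arm still at rest, turn the bar knob on the dial clockwise until its pointer stands on the one long mark of the scale, which frees the arm. Then push the idler roller away with the fingers, past the click of the ratchet pawl and on to the arm's stop (or within about 5 mm of it), and finish holding it there: the program ends with the fingers still pressing the roller back, the dial still on its mark. Leave the pot, the tyre valve and the air nipple beside it where they stand.

Things in the scene. Friction and masses are not known exactly. Their poses are not given: they have to be found in the camera images.
- tensioner: belt tensioner, fixed: dark steel plate 200 (x) x 220 (y) x 10 mm. Origin: centre of its underside; front edge faces -x, left edge +y, z up. In this frame, mm: square dial plate 84 x 84, top z 34, centre x -42 y 60, with a bar knob; arm pivot x 5 y 10 (boss, spring to z 46); arm, a flat bar z 15-27 reaching to -y, idler roller on its end; pawl and guide at x 44-98 y 20, top z 34.
- dial (a joint): knob angle, rad, grows CLOCKWISE seen from above, -1.2 to 2.6; 0: pointer to the tensioner's -x; 1.047 (60 deg): on the long mark, needed within 0.12. Starts 0.65 to 1.45 rad short of the mark. Light friction (0.04 N m), stays where left. Off the mark a slotted cam under the dial plate blocks the arm at about 0.25 rad; on it the slot lets the arm's tail in.
- dial_grip (a point): point on the dial's vertical axis at z 60, a TCP height at which to grip the knob: a bar 44 long, 13 wide, top at z 67, on a round skirt of diameter 47 (top z 40). The point's x axis runs along the bar, away from the pointer; y is across the bar.
- dial_pointer (a point): the pointer: white line on the top and the end of the bar knob, 22 mm from the dial's axis, z 60.
- dial_mark (a point): middle of the long mark on the dial plate (14 mm long, 3 wide, black; the other marks are 4 mm long and thin), 33 mm from the dial's axis, z 34.
- tensioner_arm (a joint): sprung arm about its vertical pivot, rad: 0 at rest (arm along the tensioner's -y), grows as the roller is pushed to +x (anticlockwise from above), stop at 0.66. Spring drives it back: push at the roller 4 N at rest, 12 N at the stop, up to 3 N more over the pawl. Click at about 0.45; let go after it, the arm rests on the pawl there. Held back at the stop means above 0.58.
- idler: idler roller: upright grey cylinder, diameter 40, from z 30 to 64 (bolt head to 69), on the arm's end 95 mm from the pivot's axis; it spins on its own axis with a little friction, so push it square, through its axis. Origin: its centre, z 47.
- idler_center (a point): the roller's centre, z 47.
- pivot_axis (a point): point on the arm's vertical pivot axis at z 47 (same height as the roller's centre).
- pawl (a joint): slide of the sprung ratchet pawl, m: 0 when sprung out, up to 0.009 pushed back; the arm's pin pushes it back by about 5 mm on the way and it snaps back to 0 behind the pin: the click.
- pot: open white plastic pot, diameter 64, height 56, standing loose to the right of the tensioner; leave alone. Origin: centre of the underside.
- valve: black rubber tyre valve, 43 x 19 x 19, lying loose to the left of the tensioner; leave alone. Origin: centre of the underside.
- air_nipple: steel air line nipple, diameter 25, height 52, standing loose on its flange to the left of the tensioner, farther back; leave alone. Origin: centre of the underside.
- tyre_spreader: fixed furniture at the front left, never moves: a bench tyre spreader whose upright tube frame stands about 240 mm ahead (+x) of its origin, from 100 mm to either side of it in y, and rises to 480 mm above the worktop. Keep clear: bring the arm past it folded in, well in front of it. Origin: centre of its underside, 130 mm below the worktop's top.

How it is judged:
On the way, in this order (a step that is already met when the one before it is completed fails the run):
1. the dial's pointer is on the long mark (within 0.12 rad) while the arm is still at rest (value of joint dial between 0.927 and 1.167 rad and value of joint tensioner_arm below 0.1 rad), for 0.3 s.
2. the roller has been pushed back past the click: the pawl has sprung out behind the arm's pin (value of joint tensioner_arm above 0.5 rad and value of joint pawl below 0.002 m and contact force between the fingers and idler above 2 N), for 0.1 s.
At the end, for the whole second after the job is handed in: The arm is held still between 0.58 rad and its stop at 0.66, well past the pawl's click at 0.45, with the pawl sprung out and the fingers pressing the roller with more than 2 N; the dial is within 0.12 rad of its long mark (value of joint tensioner_arm above 0.58 rad and value of joint pawl below 0.002 m and contact force between the fingers and idler above 2 N and velocity of joint tensioner_arm between -0.1 and 0.1 rad/s and value of joint dial between 0.927 and 1.167 rad); the arm keeps its last pose, push and grip.
It fails at once if the pot, the tyre valve or the air nipple is shifted by more than 30 mm or knocked over (distance of any of pot, valve, air_nipple from where it was at the start of the episode above 0.03 m or angle between any of pot, air_nipple's own z axis and vertical above 0.6 rad).
It also fails if it takes over 51 s, if anything falls off the work surface, if the arm or the gripper's body presses on something with over 40 N, if the wrist force passes 120 N, or if a joint passes its speed limit or range.

### The arm

A 7-joint arm with a two-finger parallel gripper is mounted at the origin on a cart in front of the work surface, level with it; the furniture and walls round the work are solid. World frame = base frame: x ahead of the robot, y to its left, z up, the work surface at z = 0. Lengths are in m, angles in rad, forces in N, time in s.
With the tool pointing down it reaches from about 0.4 to 0.875 m from the base axis. Payload 19.3 kg.
Tool frame: the origin (TCP) lies between the finger pads, 19 mm behind the fingertips; this is the grasp point; z points along the fingers, y is the line along which they close (so a half turn about z gives the same grasp; the last joint's range is limited). The gripper opens to 85 mm and grips with 20 to 120 N. Pads are 22 mm wide; open, the fingers measure 114 mm over their backs; the gripper's body (76 mm by 85 mm) begins 54 mm behind the grasp point. The pads swing forward as they close: fully open they stand 13 mm farther back than shut.
Start: joints at [1.108, 0.521, -0.036, 1.599, 0.021, 1.021, -0.113], TCP at [0.239, -0.577, 0.25] pointing down, gripper open.
Joint ranges: [-2.91, 2.91], [-0.3, 2.13], [-1.5, 1.42], [0.17, 2.43], [-1.26, 4.41], [0.16, 1.93], [-2.52, 2.52]. Speed limits (rad/s): [1.89, 1.89, 2.39, 2.39, 3.01, 3.01, 3.01].

### API

Orientations are given as [roll, pitch, yaw] about the fixed x, y, z axes, in that order (R = Rz(yaw) Ry(pitch) Rx(roll)).
In Python, from workcell import monitor, viewer, bot gives the robot as it stands.
- The arm moves only by the tool move_arm, never from a script. Its arguments are lists of equal length, an entry for each row: "gripper": the opening, from 0 (shut) to 1 (fully open); "linear": the shift along the tool's x, y, z in cm, a list of three; "twist": the turn about the tool's z in degrees. A call has 1 to 8 rows; each row shifts and turns the commanded pose from where the row before left it, along the tool's axes as they then stand; what a row does not reach is not made up. A row lasts 1/10 s, in which the tool goes at most 50 mm and 8.59 degrees, less where a joint would pass 70% of its speed; a pose out of reach is approached as far as the arm can. A call with a gripper value outside its range is refused whole. The fingers move at their own pace and stop on an object; "squeeze" is the grip in N (left out, the last holds). Time passes only in rows, so rows that do not move let the fingers close. It gives the time, the measured TCP pose, the force, the opening and the grip force at its end, in the units of the state.
- monitor.observe(): the state, without advancing time (a new reading comes with each control period).
- viewer.grab_frame(name): name is "scene" or "top" or "wrist"; returns a dict with "img" (480x640x3 uint8, red, green, blue), "K" (3x3 intrinsics, pixels), "eye" and "rotation" of the camera in the world. Camera axes: x right, y up, looking along -z (the intrinsics and any distortion apply to the point x, -y, -z); pixel columns grow to the right and rows downward; lengths in m; the calibration is good to about 2 mm. A picture is of the moment at which its call begins. There is no depth.
- bot.job_done(): hands the job in; it is judged then, once.
The state is a dict: "clock": time; "qpos": joint angles; "qd": joint speeds; "joint_efforts": joint torques, N m; "position": TCP position; "tool_rot": TCP orientation; "force": force on the tool from outside, world axes, zero at the start; "moment": the same for the moment, N m; "grip_width": finger opening in m; "finger_force": force on a finger pad.
Only numpy, scipy, OpenCV 4.12 (cv2) and the standard library are available. Lean on these libraries where they do the work, as an engineer would, in place of code of your own. Each camera call takes 0.05 s, during which the arm holds its last target. There are 200 camera calls.

## Working session

There is one attempt and no reset: what is moved stays moved. The work goes in short steps, Python scripts to look and compute and a tool call to move; the robot and the scene stay as the last step left them, time stands still between calls to the robot, and variables do not carry over. Pictures are saved under pics/ and viewed, at most 10 in all, crops included, and the job is handed in when it is done.

Besides the shell and the picture viewer there is one more tool, called after "Request:" as name([rows], argument=value, ...), one row to a line, values as JSON. move_arm: Moves the arm, as the interface text tells. Its arguments: {"type":"object","properties":{"gripper":{"type":"array"},"linear":{"type":"array"},"twist":{"type":"array"},"squeeze":{"type":"number"}},"required":["gripper","linear","twist"]}

```bash
mkdir -p pics
cat > h.py <<'E'
import numpy as np, cv2
from workcell import monitor, viewer, bot
def shot(n,f):
    d=viewer.grab_frame(n); cv2.imwrite(f'pics/{f}.png',d['img'][:,:,::-1]); np.savez(f'pics/{f}.npz',**{k:np.array(v) for k,v in d.items()}); return d
def pt(f,u,v,z):
    d=np.load(f'pics/{f}.npz'); K=d['K']; r=np.linalg.inv(K)@[u,v,1]; r=d['rotation']@[r[0],-r[1],-r[2]]; e=d['eye']; return e+r*(z-e[2])/r[2]
def px(f,p):
    d=np.load(f'pics/{f}.npz'); c=d['rotation'].T@(np.array(p)-d['eye']); q=d['K']@[c[0],-c[1],-c[2]]; return q[:2]/q[2]
E
python3 - <<'E'
from h import *
for n in ('top','scene'):
    d=shot(n,n); print(n,d.keys(),d['eye'],d['K'].tolist() if hasattr(d['K'],'tolist') else d['K'])
print(monitor.observe())
E
```

```text
top dict_keys(['img', 'K', 'eye', 'rotation']) [0.15058281 0.02215829 1.18730779] [[555.5272493475892, 0.0, 318.6948011061812], [0.0, 555.5272493475892, 242.53011352593938], [0.0, 0.0, 1.0]]
scene dict_keys(['img', 'K', 'eye', 'rotation']) [-0.42407817  0.75324488  1.04975189] [[569.4534097694789, 0.0, 325.1428409455363], [0.0, 569.4534097694789, 238.2440989258394], [0.0, 0.0, 1.0]]
{'clock': 0.1, 'qpos': array([ 1.10779518,  0.52195742, -0.03635601,  1.59989715,  0.02118538,
        1.02108897, -0.11282093]), 'qd': array([ 0.00050878, -0.00185776, -0.00210369, -0.00135845, -0.0005037 ,
       -0.00096815,  0.00086148]), 'joint_efforts': array([ 1.56476850e-03, -9.28495502e+01,  1.98253445e+00, -3.70535946e+01,
        1.79520511e-02,  5.27503202e-03,  1.20426617e-05]), 'position': array([ 0.23912972, -0.57716874,  0.24950036]), 'tool_rot': array([-3.14062652e+00,  3.89494292e-05,  3.92785417e-01]), 'force': array([-0.0786178 , -0.07702767, -0.46618503]), 'moment': array([-0.0068991 ,  0.01029383,  0.05716023]), 'finger_force': 0.0, 'grip_width': 0.08570524890920907}
```

View pics/top.png

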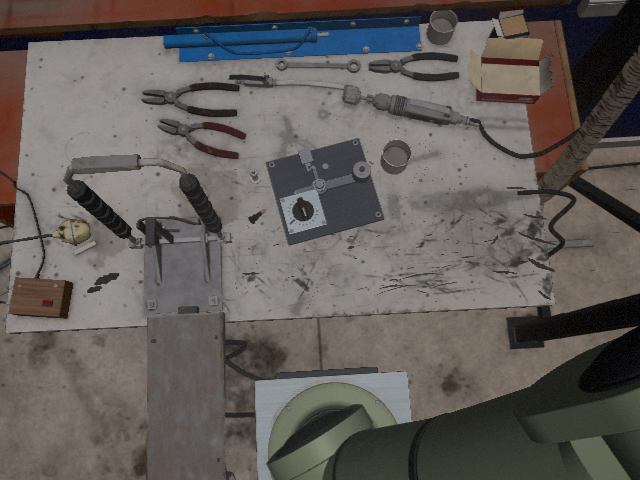

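View pics/scene.png

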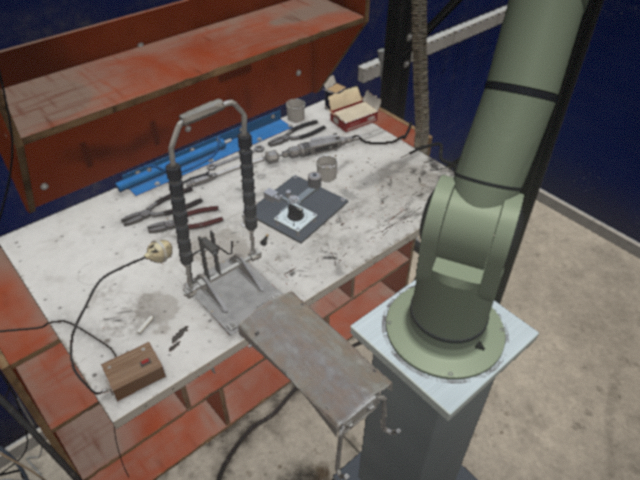

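The top view shows the tensioner near (325,190): dial at (303,210), roller at (361,171), pot at (396,155), valve at (257,215) and nipple at (254,176). The tyre spreader is on the left.

Run:
```python
from h import *
i=cv2.imread('pics/top.png'); cv2.imwrite('pics/topc.png',cv2.resize(i[135:251,255:395],None,fx=5,fy=5,interpolation=cv2.INTER_CUBIC))
```

```text
(no output)
```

View pics/topc.png

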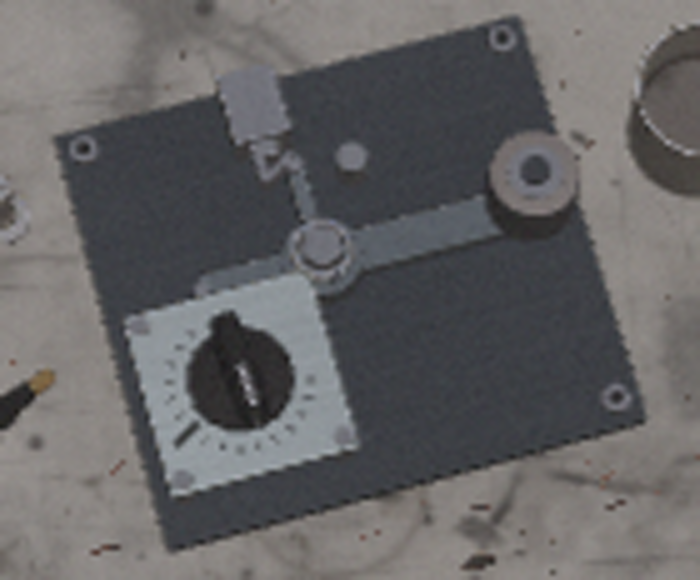

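```bash
cat >> h.py <<'E'
from scipy.optimize import least_squares
def T(s,p):
    c,n=np.cos(s[2]),np.sin(s[2]); return np.array([s[0]+c*p[0]-n*p[1], s[1]+n*p[0]+c*p[1], p[2]])
E
python3 - <<'E'
from h import *
u=lambda a,b:(255+(a+.5)/5-.5,135+(b+.5)/5-.5)
c=[((170,550),(-100,110,10)),((645,422),(-100,-110,10)),((55,135),(100,110,10)),((520,15),(100,-110,10)),
((125,318),(0,102,34)),((310,272),(0,18,34)),((357,446),(-84,18,34)),((172,496),(-84,102,34)),((536,170),(5,-85,69)),((321,245),(5,10,46))]
P=[np.array(b)/1000 for a,b in c]; I=[u(*a) for a,b in c]
f=lambda s:np.concatenate([px('top',T(s,p))-i for p,i in zip(P,I)])
r=least_squares(f,[.4,0,.3]); s=r.x; print(s,np.degrees(s[2])); print(r.fun.reshape(-1,2).round(2).tolist())
np.save('pose.npy',s)
for n,p in dict(dial=(-.042,.06,.06),piv=(.005,.01,.047),roll=(.005,-.085,.047)).items(): print(n,T(s,p))
ax=T(s,(-.042,.06,.067))
def ang(a,z):
    w=pt('top',*u(*a),z)-ax; t=np.arctan2(w[1],w[0])-s[2]; return (np.pi-t+np.pi)%(2*np.pi)-np.pi, np.hypot(*w[:2])
for a,z in (((187,434),.034),((238,365),.067),((256,407),.067),((225,318),.067),((262,425),.060)): print(a,ang(a,z))
for n,q,z in (('pot',(396,152),.056),('valve',(257,215),.01),('nip',(254,176),.03)): print(n,pt('top',*q,z))
E
```

```text
Traceback (most recent call last):
  File "h.py", line 8, in px
    d=np.load(f'pics/{f}.npz'); c=d['rotation'].T@(np.array(p)-d['eye']); q=d['K']@[c[0],-c[1],-c[2]]; return q[:2]/q[2]
                                                                                    ~^^^
IndexError: invalid index to scalar variable.
```

```bash
python3 -c "
import numpy as np
for n in('top','scene'): print(np.load(f'pics/{n}.npz')['rotation'])"
```

```text
[ 0.23347294  0.00286291 -1.63197599]
[ 0.81544952 -0.01174129 -2.28833427]
```

```bash
sed -i "s/d\['rotation'\]/RR(d['rotation'])/g; 1a from scipy.spatial.transform import Rotation as Ro\nRR=lambda r:Ro.from_euler('xyz',r).as_matrix()" h.py
cat > fit.py <<'E'
from h import *
u=lambda a,b:(255+(a+.5)/5-.5,135+(b+.5)/5-.5)
c=[((170,550),(-100,110,10)),((645,422),(-100,-110,10)),((55,135),(100,110,10)),((520,15),(100,-110,10)),
((125,318),(0,102,34)),((310,272),(0,18,34)),((357,446),(-84,18,34)),((172,496),(-84,102,34)),((536,170),(5,-85,69)),((321,245),(5,10,46))]
P=[np.array(b)/1000 for a,b in c]; I=[u(*a) for a,b in c]
f=lambda s:np.concatenate([px('top',T(s,p))-i for p,i in zip(P,I)])
r=least_squares(f,[.4,0,.3]); s=r.x; print(s,np.degrees(s[2])); print(r.fun.reshape(-1,2).round(2).tolist())
np.save('pose.npy',s)
for n,p in dict(dial=(-.042,.06,.06),piv=(.005,.01,.047),roll=(.005,-.085,.047)).items(): print(n,T(s,p))
ax=T(s,(-.042,.06,.067))
def ang(a,z):
    w=pt('top',*u(*a),z)-ax; t=np.arctan2(w[1],w[0])-s[2]; return (np.pi-t+np.pi)%(2*np.pi)-np.pi, np.hypot(*w[:2])
for a,z in (((187,434),.034),((238,365),.067),((256,407),.067),((225,318),.067),((262,425),.060)): print(a,ang(a,z))
for n,q,z in (('pot',(396,152),.056),('valve',(257,215),.01),('nip',(254,176),.03)): print(n,pt('top',*q,z))
E
python3 fit.py
```

```text
[ 0.54996617 -0.01103801  0.20770832] 11.900809942916966
[[-0.87, 0.16], [0.87, -0.17], [-0.3, -0.01], [0.25, -0.18], [-0.58, -0.04], [-0.35, -0.63], [0.59, 0.35], [-0.19, 0.43], [0.21, 0.07], [0.36, -0.08]]
dial [0.49649584 0.03901119 0.06      ]
piv [ 5.52796525e-01 -2.21861992e-04  4.70000000e-02]
roll [ 0.57238724 -0.09317994  0.047     ]
(187, 434) (np.float64(1.0472337325767649), np.float64(0.032509524259425826))
(238, 365) (np.float64(0.24678971775396752), np.float64(0.002228642408408221))
(256, 407) (np.float64(-0.0896483052179704), np.float64(0.022014349873476367))
(225, 318) (np.float64(3.117213373211813), np.float64(0.01933034709839888))
(262, 425) (np.float64(-0.09571761549428892), np.float64(0.028342716208965512))
pot [ 0.61108746 -0.17139372  0.056     ]
valve [0.50093406 0.14037154 0.01      ]
nip [0.58481159 0.14179336 0.03      ]
```

Request:
move_arm([
  [2.96,-2.94,0],
  [2.96,-2.94,0],
  [2.96,-2.94,0],
  [2.96,-2.94,0],
  [2.96,-2.94,0],
  [2.96,-2.94,0],
  [2.96,-2.94,0],
  [2.96,-2.94,0],
], gripper=[0.4,0.4,0.4,0.4,0.4,0.4,0.4,0.4], twist=[0,0,0,0,0,0,0,0], squeeze=40)

```text
clock: 0.9
position: [0.3682, -0.2679, 0.25]
tool_rot: [-3.142, 0.0, 0.393]
force: [0.1, -0.9, 0.2]
grip_width: 0.0341
finger_force: 0.0
```

Request:
move_arm([
  [2.96,-2.94,0],
  [2.96,-2.94,0],
  [2.96,-2.94,0],
  [2.96,-2.94,0],
  [2.96,-2.94,0],
  [2.96,-2.94,0],
  [2.96,-2.94,0],
  [2.96,-2.94,0],
], gripper=[0.4,0.4,0.4,0.4,0.4,0.4,0.4,0.4], twist=[0,0,0,0,0,0,0,0])

```text
clock: 1.7
position: [0.497, 0.0401, 0.2499]
tool_rot: [3.142, 0.0, 0.393]
force: [1.1, -1.7, 0.2]
grip_width: 0.0338
finger_force: 0.0
```

Request:
move_arm([
  [0,0,0],
  [0,0,0],
  [0,0,0],
  [0,0,0],
  [0,0,0],
  [0,0,0],
  [0,0,0],
  [0,0,0],
], gripper=[0.4,0.4,0.4,0.4,0.4,0.4,0.4,0.4], twist=[-8.5,-8.5,-8.5,-8.5,-8.5,-8.5,-8.5,-8.5])

```text
clock: 2.5
position: [0.4966, 0.0384, 0.2498]
tool_rot: [-3.141, -0.0, 1.586]
force: [-0.3, -0.3, -0.5]
grip_width: 0.0343
finger_force: 0.0
```

Run:
```python
from h import *
o=monitor.observe(); print(o['clock'],o['position'],o['tool_rot'],o['qpos'].round(2)); d=shot('wrist','w1'); print(d['eye'],d['rotation'])
```

```text
2.5 [0.49658114 0.03839585 0.24982085] [-3.14119507e+00 -3.43442990e-05  1.58562060e+00] [ 0.25  0.37 -0.57  1.91  0.24  0.94 -0.42]
[0.49673715 0.11875607 0.37360807] [-0.317168    0.00182692  0.01511957]
```

View pics/w1.png

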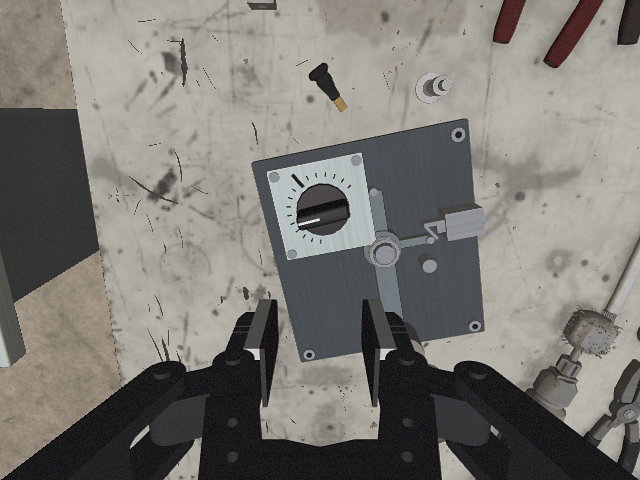

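The wrist view shows the dial at about (322,210), its pointer line running (320,219) to (300,226) and the long mark at (297,181). The jaws are centred at about x=318.

Run:
```python
from h import *
i=cv2.imread('pics/w1.png'); cv2.imwrite('pics/w1c.png',cv2.resize(i[145:270,260:400],None,fx=4.7,fy=4.7,interpolation=cv2.INTER_CUBIC))
s=np.load('pose.npy'); 
for p in ((-.042,.06,.067),(-.084,.102,.034),(0,.102,.034),(0,.018,.034),(-.084,.018,.034),(.005,.01,.046)): print(p,px('w1',T(s,p)).round(1))
ax=T(s,(-.042,.06,.067))
a=pt('w1',300,226,.067);b=pt('w1',320,219,.067);d=a-b
print('dial',(np.pi-(np.arctan2(d[1],d[0])-s[2])+np.pi)%(2*np.pi)-np.pi, (a-ax),(b-ax))
```

```text
(-0.042, 0.06, 0.067) [318.3 216.9]
(-0.084, 0.102, 0.034) [261.4 169.9]
(0, 0.102, 0.034) [357.5 150.9]
(0, 0.018, 0.034) [372.4 243. ]
(-0.084, 0.018, 0.034) [282.8 259.4]
(0.005, 0.01, 0.046) [381.  254.6]
dial -0.15482718866876866 [-0.01483335 -0.00789329  0.        ] [ 0.00137099 -0.00174697  0.        ]
```

View pics/w1c.png

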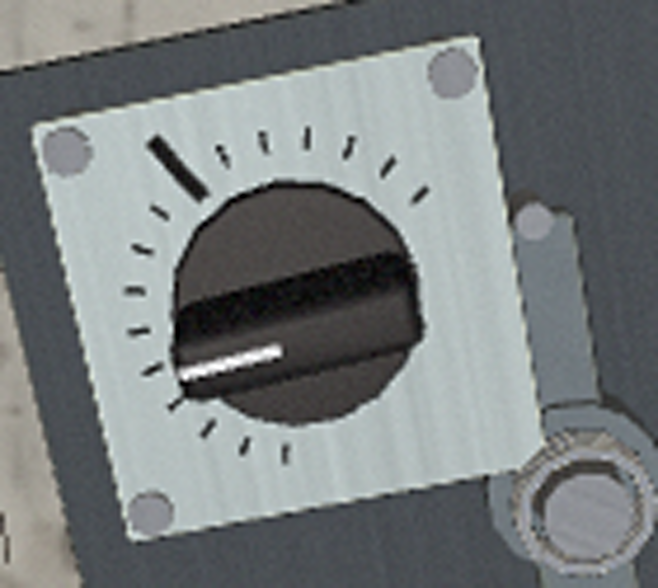

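The crop shows the dial plate corners at (32,128), (480,38) and (132,542). The pointer line runs (283,350) to (180,376) and the long mark is centred at (178,168).

Run:
```python
from h import *
u=lambda a,b:(260+(a+.5)/4.7-.5,145+(b+.5)/4.7-.5)
for z in (.231,.25): print(z,px('w1',(.49658,.0384,z)),[px('w1',(.49658+k,.0384+j,z)).round(1).tolist() for k in(-.017,.017) for j in (-.011,.011)])
c=[((32,128),(-84,102,34)),((480,38),(0,102,34)),((132,542),(-84,18,34)),((585,512),(5,10,46))]
P=[np.array(b)/1000 for a,b in c]; I=[u(*a) for a,b in c]
r=least_squares(lambda s:np.concatenate([px('w1',T(s,p))-i for p,i in zip(P,I)]),np.load('pose.npy')); s=r.x; print(s,r.fun.round(2)); np.save('pose2.npy',s)
print('dial',T(s,(-.042,.06,.06)),'roll',T(s,(.005,-.085,.047)))
def wa(d): return np.arctan2(d[1],d[0])
ln=lambda p,q,z:wa(pt('w1',*u(*q),z)-pt('w1',*u(*p),z))
p=ln((283,350),(180,376),.067); m=ln((204,195),(152,140),.034)
ax=T(s,(-.042,.06,.034)); m2=wa(pt('w1',*u(178,168),.034)-ax)
print('ptr world',p,'edge',ln((420,338),(190,398),.05),'mark',m,m2,'delta cw deg',np.degrees(p-m2)%360,'dial',(s[2]+np.pi-p+np.pi)%(2*np.pi)-np.pi)
```

```text
0.231 [316.72849976 319.03539158] [[275.8, 341.8], [274.8, 294.1], [356.9, 342.9], [359.4, 295.3]]
0.25 [316.29038946 345.12115502] [[270.4, 370.0], [268.9, 317.6], [361.4, 371.3], [364.4, 319.0]]
[ 0.55405478 -0.01151385  0.21328875] [-0.8  -0.64 -0.09 -1.04 -0.48  0.46  1.37  1.58]
dial [0.50030598 0.03823619 0.06      ] roll [ 0.57693388 -0.09352938  0.047     ]
ptr world -2.870900932292585 edge -2.8616794838653816 mark 2.333610053005996 2.308941343108685 delta cw deg 63.21689907606617 dial -0.05740297129519334
```

Request:
move_arm([
  [0,0,0],
  [0,0,0],
  [0,0,0],
  [0,0,0],
  [0,0,0],
  [0,0,0],
  [0,0,0],
], gripper=[0.4,0.4,0.4,0.4,0.4,0.4,0.4], twist=[-8,-8,-8,-8,-8,-8,-8])

```text
clock: 3.25
position: [0.4966, 0.0384, 0.2498]
tool_rot: [-3.141, -0.0, 2.559]
force: [0.8, 0.1, 0.3]
grip_width: 0.034
finger_force: 0.0
```

Request:
move_arm([
  [0,0,0],
  [0,0,0],
  [0,0,0],
  [0,0,0],
  [0,0,0],
  [0,0,0],
  [-0.19,0,0],
  [0,0,0],
], gripper=[0.4,0.4,0.4,0.4,0.4,0.4,0.4,0.4], twist=[-8,-8,-8,-8,-8,-8.6,0,0])

```text
clock: 4.05
position: [0.4987, 0.0389, 0.2498]
tool_rot: [3.141, -0.0, -2.885]
force: [0.1, -0.2, 0.2]
grip_width: 0.0344
finger_force: 0.0
```

Request:
move_arm([
  [0,0,3],
  [0,0,3],
  [0,0,3],
  [0,0,3],
  [0,0,3],
  [0,0,2],
  [0,0,0],
], gripper=[0.4,0.4,0.4,0.4,0.4,0.4,0.4], twist=[0,0,0,0,0,0,0])

```text
clock: 4.75
position: [0.4974, 0.0389, 0.0781]
tool_rot: [3.141, -0.003, -2.882]
force: [0.6, 0.1, 0.0]
grip_width: 0.0341
finger_force: 0.0
```

Request:
move_arm([
  [0,0,0.9],
  [0,0,0.6],
  [0,0,0],
  [0,0,0],
  [0,0,0],
  [0,0,0],
  [0,0,0],
  [0,0,0],
], gripper=[0.4,0.4,0.4,0,0,0,0,0], twist=[0,0,0,0,0,0,0,0], squeeze=30)

```text
clock: 5.55
position: [0.499, 0.0381, 0.0656]
tool_rot: [-3.14, 0.001, -2.879]
force: [0.1, -4.8, 5.5]
grip_width: 0.0122
finger_force: 31.5
```

Request:
move_arm([
  [0,-0.1,-0.15],
  [0,0,0],
  [0,0,0],
  [0,0,0],
  [0,0,0],
  [0,0,0],
  [0,0,0],
  [0,0,0],
], gripper=[0,0,0,0,0,0,0,0], twist=[0,5,6,6,6,6,6,6])

```text
clock: 6.35
position: [0.4988, 0.0381, 0.0661]
tool_rot: [3.141, -0.001, 2.685]
force: [6.1, 2.1, -23.5]
grip_width: 0.0124
finger_force: 32.3
```

Request:
move_arm([
  [0,0,0],
  [0,0,0],
  [0,0,0],
  [0,0,0],
  [0,0,0],
  [0,0,0],
  [0,0,0],
], gripper=[0,0,0,0,0,0,0], twist=[6,6,6,4,0,0,0])

```text
clock: 7.05
position: [0.4989, 0.0382, 0.0661]
tool_rot: [3.141, -0.001, 2.305]
force: [6.9, 1.3, -22.9]
grip_width: 0.0125
finger_force: 32.3
```

Request:
move_arm([
  [0,0,0.1],
  [0,0,0],
  [0,0,0],
  [0,0,0],
  [0,0,-2],
  [0,0,-3],
  [0,0,-3],
  [0,0,0],
], gripper=[0,0.4,0.4,0.4,0.4,0.4,0.4,0.4], twist=[0,0,0,0,0,0,0,0])

```text
clock: 7.85
position: [0.5003, 0.0382, 0.1487]
tool_rot: [3.138, 0.003, 2.305]
force: [-0.2, 0.4, -0.6]
grip_width: 0.0342
finger_force: 0.0
```

Run:
```python
from h import *
o=monitor.observe(); print(o['clock'],o['position'],o['tool_rot'],o['qpos'].round(2)); shot('wrist','w2')
s=np.load('pose2.npy'); q=px('w2',T(s,(-.042,.06,.05))); print(q)
x,y=(np.clip(q-[80,70],0,[480,340])).astype(int); print(x,y)
cv2.imwrite('pics/w2c.png',cv2.resize(cv2.imread('pics/w2.png')[y:y+140,x:x+160],None,fx=4,fy=4,interpolation=cv2.INTER_CUBIC))
```

```text
7.85 [0.50028947 0.03824187 0.14872293] [3.13789365e+00 2.95139774e-03 2.30527057e+00] [ 0.26  0.53 -0.6   1.99  0.44  0.74  0.13]
[317.1893374  251.38346897]
237 181
```

View pics/w2.png

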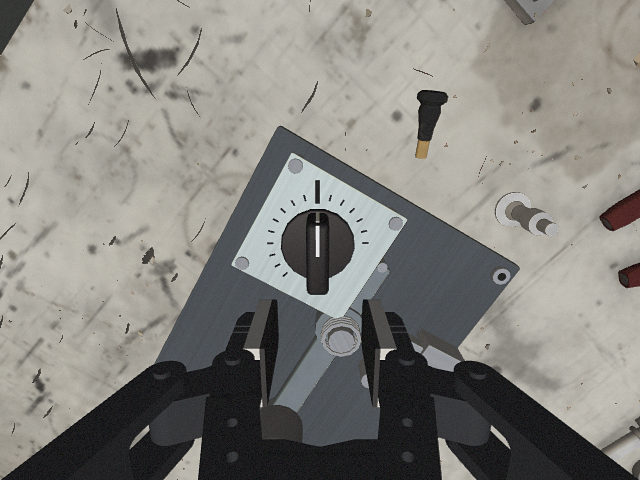

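The pointer line at x≈317 is collinear with the long mark at (317,190), so the dial is set. Next is the roller.

Request:
move_arm([
  [0,0,0],
  [0,0,0],
  [0,0,0],
  [0,0,0],
  [-3.6,1.15,0],
  [-3.6,1.15,0],
  [-3.6,1.15,0],
  [-3.6,1.15,0],
], gripper=[0.75,0.75,0.75,0.75,0.75,0.75,0.75,0.75], twist=[7.5,7.5,7.5,7.5,0,0,0,0])

```text
clock: 8.7
position: [0.5741, -0.0946, 0.1446]
tool_rot: [-3.14, -0.0, 1.782]
force: [-0.1, -0.2, 0.4]
grip_width: 0.0641
finger_force: 0.0
```

Request:
move_arm([
  [0,0,0],
], gripper=[0.75], twist=[0])

```text
clock: 8.8
position: [0.5749, -0.0983, 0.1442]
tool_rot: [-3.141, 0.001, 1.776]
force: [-1.3, 1.0, 0.7]
grip_width: 0.0644
finger_force: 0.0
```

Run:
```python
from h import *
o=monitor.observe(); print(o['clock'],o['position'],o['tool_rot'],o['qpos'].round(2)); shot('wrist','w3')
for f in('pose','pose2'):
  s=np.load(f+'.npy'); print(px('w3',T(s,(.005,-.085,.069))), px('w3',T(s,(.005,.01,.046))))
```

```text
8.8 [ 0.57486361 -0.09825423  0.14417171] [-3.14059802e+00  1.48068266e-03  1.77628537e+00] [ 0.37  0.62 -0.44  1.79  0.35  0.81 -0.03]
[314.93102067 257.73550686] [314.52560337  72.00573396]
[322.99006364 259.93200839] [321.88368853  74.64312355]
```

View pics/w3.png

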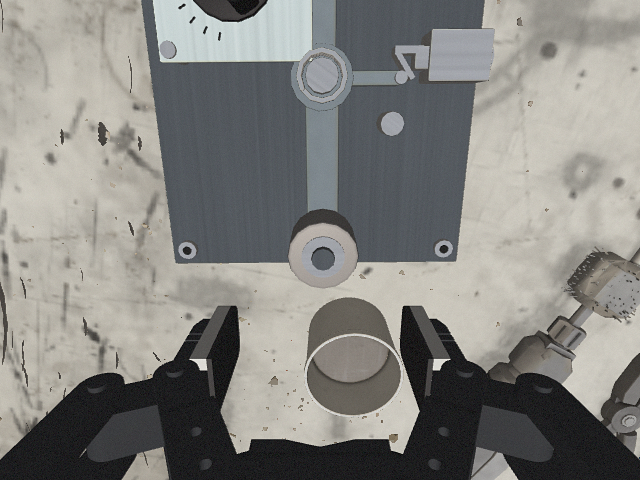

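The view confirms the pose: the roller bolt is at (322,258) and the pivot at (322,73), and the jaws are centred at x≈319. The pot stands clear below the roller.

Request:
move_arm([
  [0.43,0.3,0],
  [0,0,0],
  [0,0,3],
  [0,0,3],
  [0,0,3],
  [0,0,0],
], gripper=[0.75,0.75,0.75,0.75,0.75,0.75], twist=[0,0,0,0,0,0])

```text
clock: 9.45
position: [0.5739, -0.087, 0.0525]
tool_rot: [-3.137, -0.002, 1.784]
force: [-0.0, 0.0, -0.2]
grip_width: 0.0642
finger_force: 0.0
```

Request:
move_arm([
  [0,0.3,0],
  [0,0.4,0],
  [0,0,0],
], gripper=[0.75,0.75,0.75], twist=[0,0,0])

```text
clock: 9.75
position: [0.5842, -0.0866, 0.057]
tool_rot: [3.139, 0.001, 1.782]
force: [-0.0, 0.5, 0.5]
grip_width: 0.064
finger_force: 0.0
```

Run:
```python
from h import *
o=monitor.observe(); print(o['clock'],o['position'],o['tool_rot'],o['force'],o['grip_width'])
s=np.load('pose2.npy'); piv=T(s,(.005,.01,.05)); p=o['position'].copy(); yaw=o['tool_rot'][2]
g=.0123 # tcp ahead of roller centre when the pad touches
def tgt(a):
    r=piv+RR([0,0,s[2]+a])@[0,-.095,0]; psi=s[2]+a+np.pi/2; return r+g*np.array([np.sin(psi),-np.cos(psi),0]),psi
print('roller',tgt(0))
for a in [0,.1,.2,.3,.4,.5,.6,.64,.68]:
    q,psi=tgt(a); d=q-p; c,n=np.cos(yaw),np.sin(yaw)
    print(a,q[:2].round(4),'lin',(100*(c*d[0]+n*d[1])).round(2),(100*(n*d[0]-c*d[1])).round(2),'twist',np.degrees(yaw-psi).round(1)); p,yaw=q,psi
```

```text
9.75 [ 0.5842131  -0.08659985  0.05703679] [3.13911128e+00 5.96053786e-04 1.78215315e+00] [-0.03881271  0.52481986  0.49452985] 0.0640169465258777
roller (array([ 0.58895516, -0.09092577,  0.05      ]), np.float64(1.7840850767969114))
0 [ 0.589  -0.0909] lin -0.52 0.37 twist -0.1
0.1 [ 0.5978 -0.0873] lin 0.17 0.94 twist -5.7
0.2 [ 0.6062 -0.0827] lin 0.17 0.94 twist -5.7
0.3 [ 0.6142 -0.0774] lin 0.17 0.94 twist -5.7
0.4 [ 0.6216 -0.0713] lin 0.17 0.94 twist -5.7
0.5 [ 0.6283 -0.0645] lin 0.17 0.94 twist -5.7
0.6 [ 0.6343 -0.057 ] lin 0.17 0.94 twist -5.7
0.64 [ 0.6365 -0.0539] lin 0.06 0.38 twist -2.3
0.68 [ 0.6386 -0.0506] lin 0.06 0.38 twist -2.3
```

Request:
move_arm([
  [-0.5,0,0.3],
  [0,0.37,0],
  [0,0,0],
  [0.08,0.47,0],
  [0.08,0.47,0],
  [0.08,0.47,0],
  [0.08,0.47,0],
], gripper=[0.75,0.75,0.75,0.75,0.75,0.75,0.75], twist=[0,0,0,-2.85,-2.85,-2.85,-2.85])

```text
clock: 10.45
position: [0.6034, -0.0834, 0.0523]
tool_rot: [-3.138, -0.0, 1.982]
force: [-8.6, -3.8, 4.8]
grip_width: 0.0639
finger_force: 4.8
```

Request:
move_arm([
  [0,0,0],
], gripper=[0.75], twist=[0])

```text
clock: 10.55
position: [0.604, -0.083, 0.0523]
tool_rot: [-3.14, -0.0, 1.983]
force: [-5.0, -2.2, 4.9]
grip_width: 0.0639
finger_force: 3.1
```

```bash
cat > st.py <<'E'
from h import *
o=monitor.observe(); print(o['clock'],o['position'].round(4),o['tool_rot'].round(3),o['force'].round(1),o['grip_width'],o['finger_force'])
s=np.load('pose2.npy'); piv=T(s,(.005,.01,.05)); p=o['position']; yaw=o['tool_rot'][2]; c,n=np.cos(yaw),np.sin(yaw); g=o['grip_width']/2-.02
r=p-g*np.array([n,-c,0])-piv
print('arm angle est',np.arctan2(r[0],-r[1])*1 + 0, 'minus yaw', np.arctan2(r[1],r[0])+np.pi/2-s[2], 'radius',np.hypot(*r[:2]),'tool ang',yaw-np.pi/2-s[2],'f tool x,y',c*o['force'][0]+n*o['force'][1], n*o['force'][0]-c*o['force'][1])
E
python3 st.py
```

```text
10.55 [ 0.604  -0.083   0.0523] [-3.14  -0.     1.983] [-5.  -2.2  4.9] 0.06392943393169544 3.05095374584198
arm angle est 0.3936691309039014 minus yaw 0.18038038090188643 radius 0.09436658303523855 tool ang 0.19842677272557038 f tool x,y -0.04917308476314397 -5.428782743255759
```

Request:
move_arm([
  [0.08,0.47,0],
  [0.08,0.47,0],
  [0.08,0.47,0],
  [0,0,0],
], gripper=[0.75,0.75,0.75,0.75], twist=[-2.85,-2.85,-2.85,0])

```text
clock: 10.95
position: [0.6155, -0.0748, 0.0523]
tool_rot: [-3.139, -0.0, 2.132]
force: [-6.1, -3.8, 4.3]
grip_width: 0.0638
finger_force: 3.5
```

```bash
python3 st.py
```

```text
10.95 [ 0.6155 -0.0748  0.0523] [-3.139 -0.     2.132] [-6.1 -3.8  4.3] 0.06379653939499086 3.4580082446336746
arm angle est 0.5435911648080719 minus yaw 0.33030241480605693 radius 0.09404554066852915 tool ang 0.3475364797151468 f tool x,y 0.028313687433397128 -7.194932678148781
```

Past the 0.25 rad cam at only 7 N, so the slot is letting the arm in. I'll push on past the click.

Request:
move_arm([
  [0.08,0.47,0],
  [0.08,0.47,0],
  [0.08,0.47,0],
  [0.08,0.47,0],
  [0.08,0.47,0],
  [0.06,0.3,0],
  [0,0,0],
], gripper=[0.75,0.75,0.75,0.75,0.75,0.75,0.75], twist=[-2.85,-2.85,-2.85,-2.85,-2.85,-2,0])

```text
clock: 11.65
position: [0.633, -0.0557, 0.0523]
tool_rot: [-3.138, -0.0, 2.414]
force: [-7.3, -8.8, 5.2]
grip_width: 0.0641
finger_force: 5.5
```

```bash
python3 st.py
```

```text
11.65 [ 0.633  -0.0557  0.0523] [-3.138 -0.     2.414] [-7.3 -8.8  5.2] 0.06407455482351167 5.507834404706955
arm angle est 0.8168888248967392 minus yaw 0.6036000748947242 radius 0.09352722499681827 tool ang 0.630031247409667 f tool x,y -0.4083236485581363 -11.439053563069827
```

Request:
move_arm([
  [0.03,0.2,0],
  [0.03,0.2,0],
  [0,0,0],
  [0,0,0],
  [0,0,0],
], gripper=[0.75,0.75,0.75,0.75,0.75], twist=[-1,-0.5,0,0,0])

```text
clock: 12.15
position: [0.6349, -0.0527, 0.0523]
tool_rot: [-3.138, -0.0, 2.439]
force: [-7.4, -8.5, 5.7]
grip_width: 0.0645
finger_force: 5.7
```

```bash
python3 st.py
python3 - <<'E'
from h import *
shot('wrist','w4'); shot('top','t4')
E
python3 -c "
import cv2;a=cv2.imread('pics/t4.png')[110:270,230:430];cv2.imwrite('pics/t4c.png',cv2.resize(a,None,fx=3.5,fy=3.5,interpolation=2))"
```

```text
12.15 [ 0.6349 -0.0527  0.0523] [-3.138 -0.     2.439] [-7.4 -8.5  5.7] 0.0644669656702535 5.748775452375412
arm angle est 0.8522157229175839 minus yaw 0.638926972915569 radius 0.09325925561245828 tool ang 0.6545144009356096 f tool x,y 0.11755257367300054 -11.257094405770346
```

View pics/w4.png

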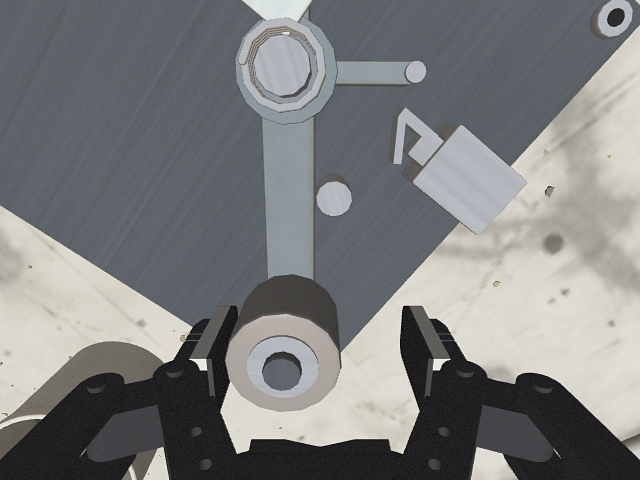

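View pics/t4c.png

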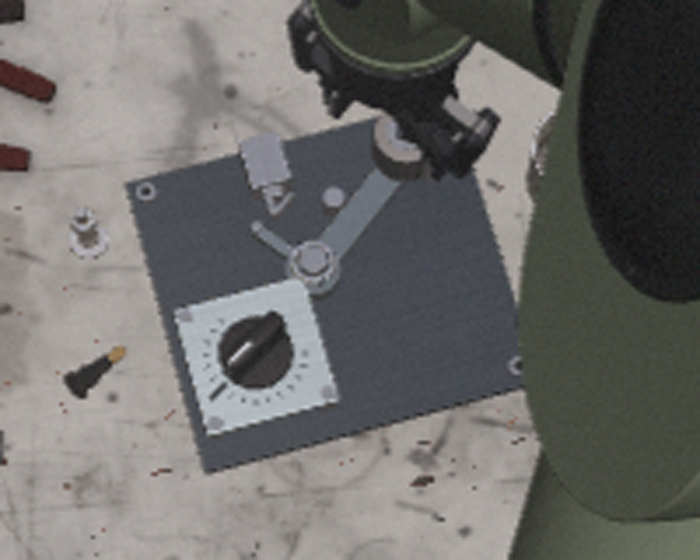

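The wrist view shows the arm almost on its stop peg (334,198), with the pin (415,72) past the sprung-out pawl. In the top crop, the dial pointer lines up with the long mark at (218,390). The estimated arm angle is about 0.64 rad, held at 11 N.

```bash
python3 -c "
from h import *
print(bot.job_done())"; python3 st.py
```

```text
the job is handed in; nothing more can be done
None
the job is handed in; nothing more can be done
```

The job is handed in, though it returned no verdict. The dial was on its long mark, and the fingers held the roller back with about 11 N at roughly 0.64 rad (estimated), past the click. It finished at about 12 s of the 51 s limit, and I saw no sign that the pot, valve or nipple had moved.

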